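# Catch the rolling sample canister

### The arm

A 6-joint arm with a two-finger parallel gripper is mounted at the origin on the work surface. World frame = base frame: x ahead of the robot, y to its left, z up, the work surface at z = 0. Lengths are in mm, angles in rad, forces in N, time in s.
With the tool pointing down it reaches from about 275 to 1000 mm from the base axis. Payload 8.4 kg.
Tool frame: the origin (TCP) lies at the very end of the fingers, on their centre line; the grasp point (between the pads) lies 19 mm behind it; z points along the fingers, y is the line along which they close (so a half turn about z gives the same grasp; the last joint's range is limited). The gripper opens to 85 mm and grips with 20 to 120 N. Pads are 22 mm wide; open, the fingers measure 114 mm over their backs; the gripper's body (76 mm by 85 mm) begins 54 mm behind the grasp point. The pads swing forward as they close: fully open they stand 13 mm farther back than shut.
Start: joints at [-1.312, 0.353, 1.633, -0, 1.155, -0.002], TCP at [161.157, -603.868, 231.281] pointing down, gripper open.
Joint ranges: [-2.63, 2.63], [-0.92, 2.1], [0.06, 2.66], [-1.3, 4.44], [0, 2.69], [-3.02, 3.02]. Speed limits (rad/s): [2.22, 2.22, 2.79, 3.14, 3.14, 3.14].

### API

Orientations are given as [roll, pitch, yaw] about the fixed x, y, z axes, in that order (R = Rz(yaw) Ry(pitch) Rx(roll)).
In Python, from rig import telemetry, imaging, r gives the robot as it stands. The module is installed in compiled form; this text tells all that it offers.
- The arm moves only by the tool step_arm, never from a script. Its argument "moves" is a list of rows, each a list of 3 entries, a list of its own where there are three numbers: the turn, a rotation vector about the tool's x, y, z scaled (see below), then the shift along the tool's x, y, z scaled (see below), then the opening, from -1 (shut) to 1 (fully open). A call has 1 to 8 rows; each row is the pose to reach, as a shift and turn from the pose commanded when the call began, along the tool's axes at that moment; what a row does not reach only later rows make up. The controller multiplies each number of a shift by 200 mm and each number of a turn by 45 degrees. A row lasts 1/10 s, in which the tool goes at most 50 mm and 8.59 degrees, less where a joint would pass 70% of its speed; a pose out of reach is approached as far as the arm can. A call with a number of a shift or a turn outside -1 to 1 is refused whole. A call with a gripper value outside its range is refused whole. The fingers move at their own pace and stop on an object; "squeeze" is the grip in N (left out, the last holds). Time passes only in rows, so rows that repeat a pose let the fingers close. It gives the time, the measured TCP pose, the force, the opening and the grip force at its end, in the units of the state.
- telemetry.sense(): the state, without advancing time (a new reading comes with each control period).
- imaging.grab_frame(name): name is "scene" or "top" or "wrist"; returns the picture (384x512x3 uint8, red, green, blue); there is no depth.
- imaging.calibration(name): a dict with "fx", "fy", "cx", "cy" (pixels), "dist_coeffs" ([k1, k2, p1, p2, k3] as OpenCV has them; the pictures are not rectified), "cam_to_world" (4x4, takes a point from camera to world coordinates). Camera axes: x right, y up, looking along -z (the intrinsics and any distortion apply to the point x, -y, -z); pixel columns grow to the right and rows downward; lengths in mm; the calibration is good to about 2 mm. A picture is of the moment at which its call begins: read the wrist's pose just before it. calibration takes no time and is no camera call; for the wrist camera it gives the pose at the moment of the call.
- r.sign_off(): hands the job in; it is judged then, once.
Trained networks look in the newest picture that a camera, given by its name, has taken for a name from the list of things; names that differ only in an ending like _2 or _b are one class to them, and where a whole thing is asked for, a point or a joint stands for the part that bears it (a point fixed in the world has none). Each returns a list of dicts, best first, with "conf" (0 to 1); they miss things now and then, are a little off and sometimes report something else, mostly with a low value. They report only what shows in the picture. A call takes as long as a camera call. They do not tell look-alikes from the thing itself.
- imaging.recognise(camera, name): "extent" ([left, top, width, height] in pixels, round what is visible of it).
- imaging.mark_of(camera, name): "xy" ([column, row] in pixels: a listed point, or the origin of a listed thing).
The state is a dict: "clock": time; "qpos": joint angles; "qvel": joint speeds; "joint_efforts": joint torques, N m; "eef_pos": TCP position; "tcp_rot": TCP orientation; "contact_force": force on the tool from outside, world axes, zero at the start; "wrist_torque": the same for the moment, N m; "opening": opening from 0.0 (shut) to 1.0 (fully open); "grasp_force": force on a finger pad.
Only numpy, scipy, OpenCV 4.12 (cv2) and the standard library are available. Lean on these libraries where they do the work, as an engineer would, in place of code of your own. Each camera call takes 0.05 s, during which the arm holds its last target. There are 200 camera calls.

### The job

Push the red-knobbed lever to let the sample canister go and leave it untouched while it rolls down past the yellow line; then go along with it and slow it gently and gradually with the fingers, so that the sample is not shaken, until it stands still with its middle over the green stretch. It must not get a knock, be stopped dead or run off the end of the lane. Finish while still holding it there against the fingers, and leave the orange tube rack alone.

Things in the scene. Friction and masses are not known exactly. Their poses are not given: they have to be found in the camera images.
- lane: Sloping aluminium transfer lane with white side walls. Origin on the bench below its middle; z up, y level along the lane DOWNHILL, x across (lever on the -x side). Bed top height above the bench = 62 mm - 0.036*y, from y = -280 mm to the open lower end at y = 260 mm (red line, drop tray beyond). 150 mm wide between the walls, which are 8 mm thick and rise 22 mm above the bed.
- canister: White round-ended sample canister, blue and orange bands, 60 mm diameter, 130 mm long, lying across the lane against the stop bar at lane y = -218 mm. Origin at its centre, 30 mm above the bed; own x along its axis. 0.6 kg (0.4 to 0.85). Freed, it gains 0.07 to 0.11 m/s2. Knocks over 8 N spoil the sample: a finger standing still in its way is one, meeting it near its own speed is not.
- stop (a joint): Stop bar and lever angle, rad: 0 closed, 1.35 fully open (end of travel). The steel bar stands 14 mm above the bed across the lane and sinks into it as the lever is pushed downhill; the canister follows the bar and is free, rolling, from about 1.15 rad. Friction keeps the lever where it is left; a push of about 2 N moves it.
- lever_knob (a point): Centre of the red ball knob, 24 mm in diameter, at the tip of the lever, 90 mm from the shaft. The lever is a 12 mm bar beside the lane (at lane x = -104 mm), leaning 0.65 rad uphill when closed and 0.70 rad downhill when open.
- lever_axis (a point): Point on the shaft's axis (parallel to lane x) at the foot of the lever, 55 mm above the bench.
- yellow_line (a point): Middle of the yellow line across the bed, on the bed, at lane y = -70 mm. The canister gets here about 1 to 1.7 s after it is freed, at 0.14 to 0.19 m/s.
- green_mid (a point): Middle of the green stretch, on the bed, at lane y = 135 mm; the green covers y = 70 to 200 mm.
- lane_end (a point): Middle of the lower end of the bed, lane y = 260 mm. An unbraked canister gets here at about 0.3 m/s.
- tube_rack: Orange tube rack, 100 x 200 x 45 mm, tubes to 71 mm, standing on the bench beyond the upper end of the lane. Origin at the centre of its underside, own y along its length. To be left alone.
Things that resemble listed ones, but are neither listed nor needed, are in the scene too. Leave any turquoise look-alike of the canister alone.

How it is judged:
By the outcome, as a careful person would: the job done as asked, in the order asked, and still so for the second after the job is handed in, while the arm keeps its last pose, push and grip.
It also fails if it takes over 29 s, if anything falls off the work surface, if the arm or the gripper's body presses on something with over 40 N, if the wrist force passes 120 N, or if a joint passes its speed limit or range.

## Working session

There is one attempt and no reset: what is moved stays moved. The work goes in short steps, Python scripts to look and compute and a tool call to move; the robot and the scene stay as the last step left them, time stands still between calls to the robot, and variables do not carry over. Pictures are saved under pics/ and viewed, at most 10 in all, crops included, and the job is handed in when it is done.

Besides the shell and the picture viewer there is one more tool, called after "Emit:" as name(argument=value, ...) on one line, values as JSON. step_arm: Moves the arm, as the interface text tells. Its arguments: {"type":"object","properties":{"moves":{"type":"array"},"squeeze":{"type":"number"}},"required":["moves"]}

```bash
mkdir -p pics; cat > h.py <<'E'
import numpy as np, cv2
from rig import telemetry, imaging, r
from scipy.spatial.transform import Rotation as R
def ray(cal,px):
    K=np.array([[cal['fx'],0,cal['cx']],[0,cal['fy'],cal['cy']],[0,0,1]])
    u=cv2.undistortPoints(np.array([[px]],float),K,np.array(cal['dist_coeffs'],float))[0,0]
    T=np.array(cal['cam_to_world']); d=T[:3,:3]@np.array([u[0],-u[1],-1]); return T[:3,3],d
def atz(cal,px,z):
    o,d=ray(cal,px); return o+d*(z-o[2])/d[2]
def proj(cal,P):
    K=np.array([[cal['fx'],0,cal['cx']],[0,cal['fy'],cal['cy']],[0,0,1]])
    T=np.linalg.inv(np.array(cal['cam_to_world'])); p=(T[:3,:3]@np.atleast_2d(P).T).T+T[:3,3]
    p=p*[1,-1,-1]
    return cv2.projectPoints(p.reshape(-1,1,3),np.zeros(3),np.zeros(3),K,np.array(cal['dist_coeffs'],float))[0][:,0]
def tri(c1,p1,c2,p2):
    o1,d1=ray(c1,p1);o2,d2=ray(c2,p2)
    A=np.stack([d1,-d2],1);s=np.linalg.lstsq(A,o2-o1,rcond=None)[0]
    a=o1+d1*s[0];b=o2+d2*s[1];return (a+b)/2,np.linalg.norm(a-b)
E
python3 - <<'E'
from h import *
s=telemetry.sense();print({k:np.round(v,3) for k,v in s.items()})
ims=[]
for c in ['scene','top']:
    im=imaging.grab_frame(c);cv2.imwrite(f'pics/{c}_raw.png',im[:,:,::-1]);ims.append(im)
    cal=imaging.calibration(c);print(c,np.round(np.array(cal['cam_to_world']),2).tolist(),cal['fx'],cal['dist_coeffs'])
    for n in ['canister','lane','tube_rack','lever_knob','lever_axis','yellow_line','green_mid','lane_end']:
        print(n,[(round(d['conf'],2),np.round(d['xy']).tolist()) for d in imaging.mark_of(c,n)][:3])
cv2.imwrite('pics/a.png',cv2.resize(ims[0][:,:,::-1],(800,600)))
cv2.imwrite('pics/b.png',cv2.resize(ims[1][:,:,::-1],(800,600)))
E
```

```text
{'clock': np.float64(0.0), 'qpos': array([-1.312,  0.354,  1.634, -0.   ,  1.155, -0.002]), 'qvel': array([ 0.   ,  0.002,  0.   , -0.001,  0.   ,  0.   ]), 'joint_efforts': array([ 4.0000e-03, -6.0524e+01, -3.4207e+01,  0.0000e+00,  9.0000e-03,
        0.0000e+00]), 'eef_pos': array([ 161.016, -603.407,  230.572]), 'tcp_rot': array([-3.14 ,  0.   ,  0.261]), 'contact_force': array([ 0.229, -0.587, -0.518]), 'wrist_torque': array([0.009, 0.036, 0.004]), 'grasp_force': np.float64(0.0), 'opening': np.float64(1.002)}
scene [[0.13, -0.63, 0.77, 1418.04], [0.99, 0.08, -0.1, -216.02], [0.0, 0.77, 0.63, 827.02], [0.0, 0.0, 0.0, 1.0]] 433.2784884074938 [-0.1055571  0.         0.         0.         0.       ]
canister [(0.96, [133.0, 276.0]), (0.95, [206.0, 215.0]), (0.79, [171.0, 171.0])]
lane [(0.64, [283.0, 229.0])]
tube_rack [(0.58, [116.0, 217.0])]
lever_knob [(0.43, [184.0, 187.0])]
lever_axis [(0.83, [209.0, 202.0])]
yellow_line [(0.8, [261.0, 214.0])]
green_mid [(0.9, [336.0, 202.0]), (0.73, [209.0, 204.0])]
lane_end [(0.69, [368.0, 195.0])]
top [[0.02, 0.98, -0.2, 343.24], [-1.0, 0.02, 0.0, -89.93], [0.01, 0.2, 0.98, 1147.51], [0.0, 0.0, 0.0, 1.0]] 448.06913244636024 [0.02026586 0.         0.         0.         0.        ]
canister [(0.92, [266.0, 283.0]), (0.9, [378.0, 132.0]), (0.81, [314.0, 160.0])]
lane [(0.83, [229.0, 181.0]), (0.28, [120.0, 196.0])]
tube_rack [(0.59, [403.0, 216.0])]
lever_knob [(0.86, [333.0, 196.0])]
lever_axis [(0.94, [303.0, 208.0]), (0.74, [312.0, 158.0]), (0.2, [405.0, 216.0])]
yellow_line [(0.98, [248.0, 172.0])]
green_mid [(0.81, [172.0, 188.0])]
lane_end [(0.87, [121.0, 193.0])]
```

View pics/a.png

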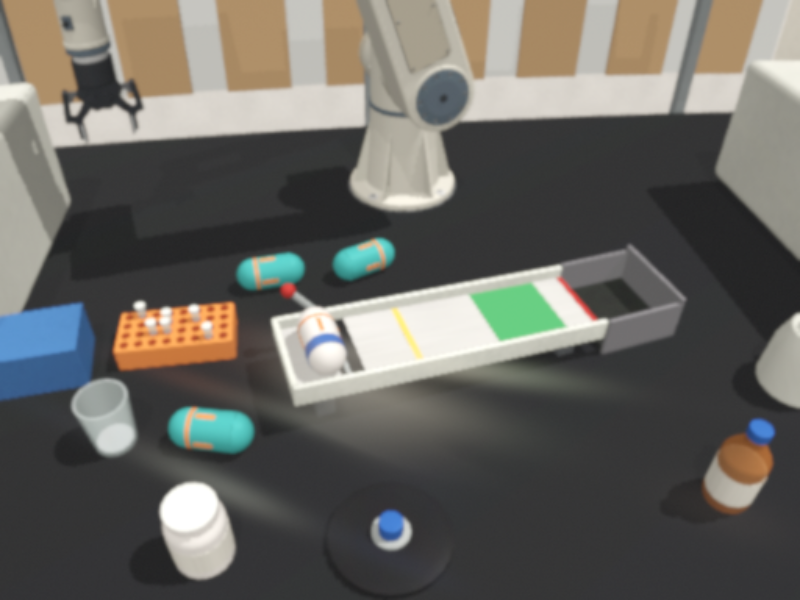

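View pics/b.png

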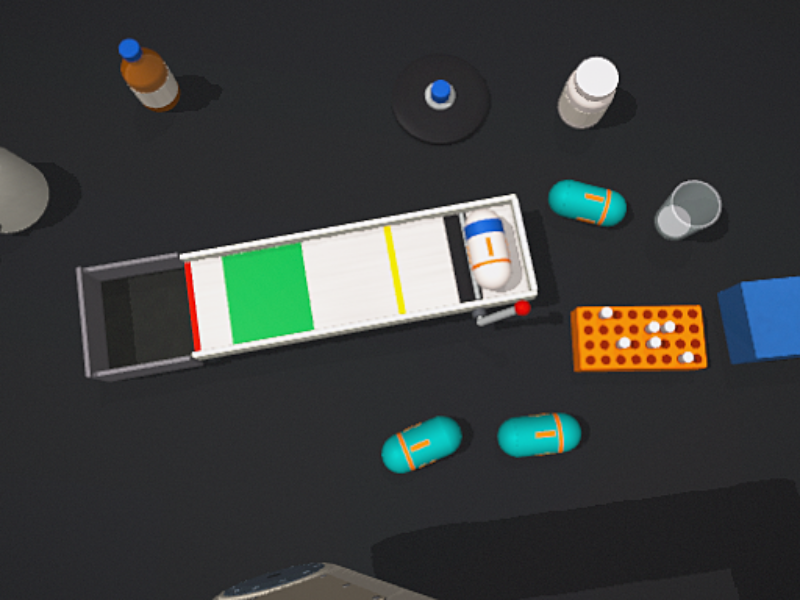

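The listed canister is the white one in the lane (top 800-px view at about (488,248)). The other three candidates, at (588,203), (422,445) and (540,435), are turquoise look-alikes. The lever knob is at (523,308), and the rack is at (640,338). Next I fit the lane pose and overlay it on an enlarged crop to confirm.

```bash
python3 - <<'E'
from h import *
from scipy.optimize import least_squares
cs={c:imaging.calibration(c) for c in ['scene','top']}
bed=lambda y:62-.036*y
P={'can':(0,-218,bed(-218)+30),'yl':(0,-70,bed(-70)),'gm':(0,135,bed(135)),'le':(0,260,bed(260))}
ob={'scene':{'can':(206,215),'yl':(261,214),'gm':(336,202),'le':(368,195)},'top':{'can':(314,160),'yl':(248,172),'gm':(172,188),'le':(121,193)}}
k=.64
# wall outer corners in the top picture (800 px)
C={'ul':((83,-280,bed(-280)+22),(516,196)),'ll':((-83,-280,bed(-280)+22),(536,297)),'ur':((83,260,bed(260)+22),(180,256)),'lr':((-83,260,bed(260)+22),(195,357))}
def W(p,q):
    c,s=np.cos(p[2]),np.sin(p[2]);return np.array([p[0]+c*q[0]-s*q[1],p[1]+s*q[0]+c*q[1],q[2]])
def f(p):
    e=[]
    for c in ob:
        for n,u in ob[c].items(): e+=list(proj(cs[c],W(p,P[n]))[0]-u)
    for q,u in C.values(): e+=list(proj(cs['top'],W(p,q))[0]-(np.array(u)+.5)*k+.5)
    return np.array(e)
s=least_squares(f,[480,0,.14],loss='soft_l1');p=s.x;print(p);print(np.round(f(p).reshape(-1,2),1).tolist())
np.save('lane.npy',p)
def inv(w):
    c,s_=np.cos(p[2]),np.sin(p[2]);d=w[:2]-p[:2];return np.round([c*d[0]+s_*d[1],-s_*d[0]+c*d[1],w[2]],1)
kn,e=tri(cs['scene'],(184,187),cs['top'],(333,196));print('knob',kn,e,inv(kn))
ax,e=tri(cs['scene'],(209,202),cs['top'],(303,208));print('axis',ax,e,inv(ax))
print('axis top at z55',inv(atz(cs['top'],(303,208),55)),'knob by z127',inv(atz(cs['top'],(333,196),55+90*np.cos(.65))))
im=cv2.imread('pics/top_raw.png');im=cv2.resize(im[110:250,100:360],None,fx=3,fy=3)
def dr(ps,col):
    q=np.array([proj(cs['top'],W(p,x))[0] for x in ps]);q=((q-[100,110]+.5)*3).astype(int);cv2.polylines(im,[q.reshape(-1,1,2)],False,col,1)
for x in (-83,83,-75,75): dr([(x,-280,bed(-280)+22),(x,260,bed(260)+22)],(255,0,255))
for y in (-280,-70,70,200,260): dr([(-75,y,bed(y)),(75,y,bed(y))],(255,0,0))
for y0 in(-190,-185): 
  dr([(-104,y0,55),(-104,y0-90*np.sin(.65),55+90*np.cos(.65))],(0,255,0))
cv2.imwrite('pics/c.png',im)
E
```

```text
[ 5.92519805e+02 -7.67034829e+00  1.86896590e-01]
[[-1.6, 0.6], [0.0, -0.4], [-4.0, -2.2], [3.6, -2.9], [-1.4, 0.1], [4.4, 1.3], [-1.1, -0.7], [-0.1, 2.8], [0.5, -0.6], [1.4, -0.4], [-0.4, -2.2], [-2.7, -0.6]]
knob [ 541.41932097 -267.64799001  120.74306028] 2.264294686453709 [ -98.5 -246.   120.7]
axis [ 523.6091058  -205.67434441   47.1856897 ] 3.109838480698134 [-104.5 -181.8   47.2]
axis top at z55 [-105.2 -179.2   55. ] knob by z127 [ -99.2 -243.6  126.6]
```

View pics/c.png

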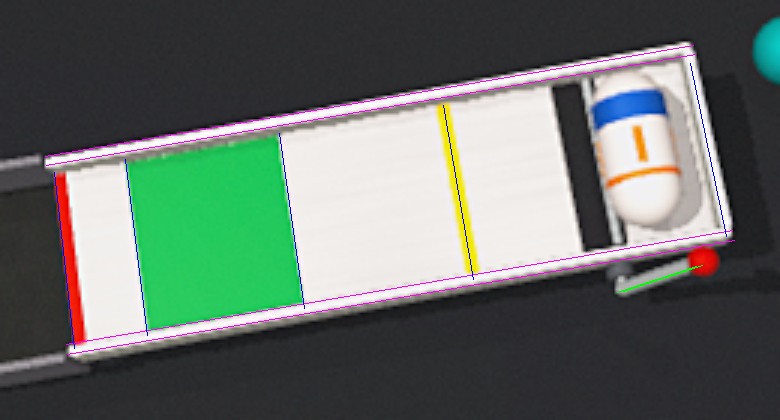

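The crop confirms it: the white canister with blue and orange bands lies in the lane behind the stop bar, with the red knob beside it at (704,262). The lane overlay matches the walls, the yellow line and the green stretch. Next I work out the moves.

```bash
cat >> h.py <<'E'
p=np.load('lane.npy');c_,s_=np.cos(p[2]),np.sin(p[2])
def W(q): return np.array([p[0]+c_*q[0]-s_*q[1],p[1]+s_*q[0]+c_*q[1],q[2]])
def L(w):
    d=np.array(w[:2])-p[:2];return np.array([c_*d[0]+s_*d[1],-s_*d[0]+c_*d[1],w[2]])
YAW=p[2]+np.pi/2
def plan(q):
    "shift and turn in move units from here to lane point q, aligned with the lane"
    s=telemetry.sense();M=R.from_euler('xyz',s['tcp_rot'])
    t=M.inv()*R.from_euler('xyz',[np.pi,0,YAW])
    print('t',round(s['clock'],2),'lane',np.round(L(s['eef_pos']),1),'F',np.round(s['contact_force'],1),'shift',np.round(M.inv().apply(W(q)-s['eef_pos'])/200,3),'turn',np.round(np.degrees(t.as_rotvec())/45,3))
TOP=imaging.calibration('top')
def can(name=None):
    "lane y of the blue band seen from above, raw"
    t=telemetry.sense()['clock'];im=imaging.grab_frame('top')
    if name: cv2.imwrite(name,im[:,:,::-1])
    h=cv2.cvtColor(im,cv2.COLOR_RGB2HSV)
    m=cv2.inRange(h,(105,120,60),(130,255,255))
    poly=np.array([proj(TOP,W((x,y,95-.036*y)))[0] for x,y in((-80,-280),(80,-280),(80,290),(-80,290))]).astype(np.int32)
    k=np.zeros_like(m);cv2.fillPoly(k,[poly],255);m&=k
    mo=cv2.moments(m,True)
    if mo['m00']<5: return t,None,0
    u=(mo['m10']/mo['m00'],mo['m01']/mo['m00']);y=-218
    for _ in range(3): q=L(atz(TOP,u,92-.036*y)); y=q[1]
    return round(t,3),np.round(q,1),mo['m00']
E
python3 - <<'E'
from h import *
print(can()); print(can()); plan((-104,-280,170))
rk=[L(atz(TOP,((u+.5)*.64,(v+.5)*.64),45)) for u,v in((574,308),(704,306),(706,368),(576,370))];print(np.round(rk))
E
```

```text
(0.9, array([  38.6, -216.3,   99.8]), 195.0)
(0.95, array([  38.7, -216.2,   99.8]), 195.0)
t 1.0 lane [-534.6 -505.7  231.3] F [-0.1  0.3  0.2] shift [ 2.231 -0.966  0.306] turn [-0.     0.    -1.906]
[[-104. -345.   45.]
 [-135. -551.   45.]
 [-232. -529.   45.]
 [-202. -327.   45.]]
```

Emit:
step_arm(moves=[[[0,0,-0.95],[0.75,-0.32,0],-1],[[0,0,-0.95],[0.75,-0.32,0],-1],[[0,0,-0.95],[0.75,-0.32,0],-1],[[0,0,-0.95],[0.75,-0.32,0],-1],[[0,0,-0.95],[0.75,-0.32,0],-1],[[0,0,-0.95],[0.75,-0.32,0],-1]], squeeze=20)

```text
clock: 1.6
eef_pos: [290.2, -502.9, 231.4]
tcp_rot: [3.141, 0.0, 1.01]
contact_force: [-0.4, -0.5, 0.7]
opening: 0.002
grasp_force: 0.0
```

```bash
python3 -c "
from h import *
plan((-104,-280,170))"
```

```text
t 1.6 lane [-389.1 -430.4  231.4] F [-0.4 -0.5  0.7] shift [1.521 0.534 0.307] turn [ 0.     0.    -0.951]
```

Emit:
step_arm(moves=[[[0,0,-0.951],[0.76,0.27,0],-1],[[0,0,-0.951],[0.76,0.27,0],-1],[[0,0,-0.951],[0.76,0.27,0],-1],[[0,0,-0.951],[0.76,0.27,0],-1],[[0,0,-0.951],[0.76,0.27,0],-1],[[0,0,-0.951],[0.76,0.27,0],-1]])

```text
clock: 2.2
eef_pos: [416.6, -403.7, 231.2]
tcp_rot: [-3.141, 0.0, 1.753]
contact_force: [-0.1, 0.1, -0.7]
opening: -0.003
grasp_force: 0.0
```

```bash
python3 -c "
from h import *
plan((-104,-280,118))"
```

```text
t 2.2 lane [-246.4 -356.5  231.2] F [-0.1  0.1 -0.7] shift [0.386 0.71  0.566] turn [-0.     0.    -0.007]
```

Emit:
step_arm(moves=[[[0,0,-0.007],[0.1,0.18,0.14],-1],[[0,0,-0.007],[0.19,0.36,0.28],-1],[[0,0,-0.007],[0.29,0.53,0.42],-1],[[0,0,-0.007],[0.386,0.71,0.566],-1],[[0,0,-0.007],[0.386,0.71,0.566],-1]])

```text
clock: 2.7
eef_pos: [542.7, -298.9, 114.0]
tcp_rot: [-3.138, -0.004, 1.753]
contact_force: [-0.1, 0.1, -0.4]
opening: -0.0
grasp_force: 0.0
```

```bash
python3 - <<'E'
from h import *
plan((-104,-280,118))
im=imaging.grab_frame('scene');plan((-104,-280,118))
a=cv2.resize(im[130:290,90:300,::-1],None,fx=3,fy=3)
cv2.imwrite('pics/d.png',a)
E
```

```text
t 2.7 lane [-103.1 -276.9  114. ] F [-0.1  0.1 -0.4] shift [-0.015 -0.005 -0.02 ] turn [-0.004 -0.005 -0.006]
t 2.75 lane [-104.1 -278.4  115.7] F [-0.1 -0.2 -0.2] shift [-0.008  0.001 -0.011] turn [-0.004 -0.003 -0.005]
```

View pics/d.png

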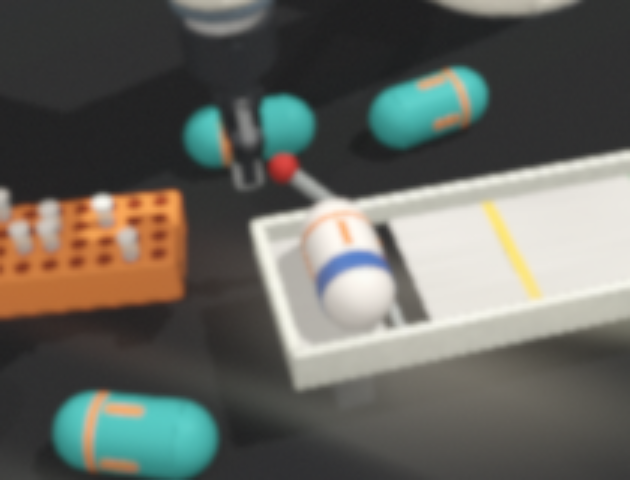

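The closed fingers (247,180) stand just uphill of the red knob (283,167) with a clear path. I'll push the lever part of the way.

Emit:
step_arm(moves=[[[0,0,0],[0.08,0,0],-1],[[0,0,0],[0.16,0,0],-1],[[0,0,0],[0.24,0,0],-1],[[0,0,0],[0.32,0,0],-1],[[0,0,0],[0.4,0,0],-1],[[0,0,0],[0.4,0,0],-1]])

```text
clock: 3.35
eef_pos: [525.9, -221.1, 118.1]
tcp_rot: [-3.141, -0.001, 1.76]
contact_force: [0.4, -0.9, -0.5]
opening: -0.005
grasp_force: 0.0
```

```bash
python3 - <<'E'
from h import *
plan((-104,-157,118)); print(can('pics/t1_raw.png'));plan((0,-20,75))
im=cv2.imread('pics/t1_raw.png')
cv2.imwrite('pics/e.png',cv2.resize(im[120:240,220:380],None,fx=4,fy=4))
E
```

```text
t 3.35 lane [-105.1 -197.4  118.1] F [ 0.4 -0.9 -0.5] shift [0.202 0.006 0.001] turn [-0.001 -0.002  0.003]
(3.35, array([  38.6, -185.9,   98.7]), 118.0)
t 3.4 lane [-104.7 -198.4  118.1] F [-0.   0.3  0. ] shift [0.891 0.526 0.216] turn [-0.001 -0.001  0.003]
```

View pics/e.png

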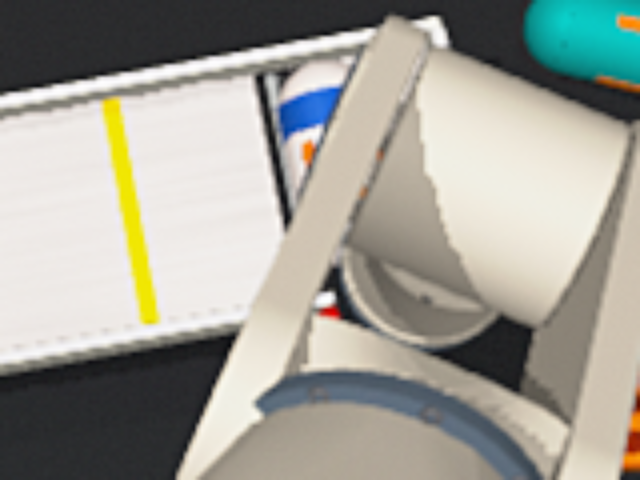

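The arm now hides much of the lane from the top camera (canister band around (308,110) in the crop). I'll switch tracking to the scene camera and check that measurement first.

```bash
cat >> h.py <<'E'
SC=imaging.calibration('scene')
def band(im):
    h=cv2.cvtColor(im,cv2.COLOR_RGB2HSV);m=cv2.inRange(h,(105,90,50),(130,255,255))
    poly=np.array([proj(SC,W((x,y,z-.036*y)))[0] for x,y,z in((-80,-280,62),(-80,-280,125),(-80,290,125),(80,290,62),(80,-280,62))]).astype(np.int32)
    k=np.zeros_like(m);cv2.fillPoly(k,[cv2.convexHull(poly)],255);m&=k
    n,_,st,ce=cv2.connectedComponentsWithStats(m)
    if n<2: return None,0
    i=1+np.argmax(st[1:,4]);u=ce[i];y=-218
    for _ in range(4): q=L(atz(SC,u,92-.036*y)); y=q[1]
    return np.round(q,1),int(st[i,4])
def track(name=None):
    t=telemetry.sense()['clock'];im=imaging.grab_frame('scene')
    if name: cv2.imwrite(name,im[:,:,::-1])
    return (round(t,3),)+band(im)
E
python3 - <<'E'
from h import *
print(band(cv2.imread('pics/scene_raw.png')[:,:,::-1].copy())); print(track('pics/s1.png'))
plan((-104,-156,118))
E
```

```text
(array([   7.5, -215.2,   99.7]), 85)
(3.4, array([   7. , -192.2,   98.9]), 88)
t 3.45 lane [-104.5 -199.2  118.1] F [-0.  -0.5  0. ] shift [0.216 0.003 0.001] turn [-0.    -0.     0.003]
```

Emit:
step_arm(moves=[[[0,0,0],[0.07,0,0],-1],[[0,0,0],[0.14,0,0],-1],[[0,0,0],[0.21,0,0],-1],[[0,0,0],[0.22,0,0],-1]])

```text
clock: 3.85
eef_pos: [518.9, -180.7, 118.4]
tcp_rot: [3.141, 0.004, 1.762]
contact_force: [-1.5, -18.9, -3.2]
opening: -0.001
grasp_force: 8.6
```

Emit:
step_arm(moves=[[[0,0,0],[-0.05,0,-0.15],-1],[[0,0,0],[0,0.05,-0.3],-1],[[0,0,0],[0.15,0.2,-0.3],-0.2],[[0,0,0],[0.36,0.33,-0.3],-0.2],[[0,0,0],[0.58,0.45,-0.3],-0.2],[[0,0,0],[0.8,0.52,-0.3],-0.2]])

```text
clock: 4.45
eef_pos: [591.5, -0.7, 178.2]
tcp_rot: [3.141, -0.0, 1.759]
contact_force: [0.3, -0.6, 0.0]
opening: 0.4
grasp_force: 0.0
```

```bash
python3 - <<'E'
from h import *
plan((0,0,75)); print(track('pics/s2.png'));plan((0,0,75)); print(telemetry.sense()['opening'])
E
```

```text
t 4.45 lane [  0.3   7.1 178.2] F [ 0.3 -0.6  0. ] shift [-0.036 -0.002  0.516] turn [ 0.001 -0.     0.002]
(4.45, array([   7.5, -131.9,   96.7]), 103)
t 4.5 lane [  1.5  13.  178.1] F [0.4 4.6 0.8] shift [-0.067 -0.008  0.515] turn [ 0.001 -0.004  0.004]
0.3971435119261498
```

Emit:
step_arm(moves=[[[0,0,0],[0.06,0,0.16],-0.2],[[0,0,0],[0.12,0,0.33],-0.2],[[0,0,0],[0.18,0,0.49],-0.2],[[0,0,0],[0.18,0,0.53],-0.2]])

```text
clock: 4.9
eef_pos: [580.9, 33.5, 68.9]
tcp_rot: [-3.136, -0.001, 1.761]
contact_force: [-0.5, 0.5, -0.2]
opening: 0.396
grasp_force: 0.0
```

```bash
python3 - <<'E'
from h import *
plan((0,40,72)); print(track('pics/s3.png'));plan((0,40,72))
print(track('pics/s4.png'));plan((0,40,72))
E
```

```text
t 4.9 lane [-3.8 42.7 68.9] F [-0.5  0.5 -0.2] shift [-0.013  0.019 -0.016] turn [-0.008 -0.002  0.004]
(4.9, array([  8.8, -70.6,  94.5]), 98)
t 4.95 lane [-3.2 41.8 69.4] F [-0.2 -0.4 -0.6] shift [-0.009  0.016 -0.013] turn [-0.007 -0.001  0.004]
(4.95, array([  9. , -62.7,  94.3]), 102)
t 5.0 lane [-1.9 41.  71.2] F [-0.1 -0.4 -0. ] shift [-0.005  0.01  -0.004] turn [-0.004 -0.     0.003]
```

```bash
python3 - <<'E'
from h import *
im=cv2.imread('pics/s4.png');x0,y0=215,130
a=cv2.resize(im[y0:y0+100,x0:x0+140],None,fx=5.5,fy=5.5,interpolation=cv2.INTER_CUBIC)
def ln(P,Q,c):
    q=((proj(SC,[W(P),W(Q)])-[x0,y0]+.5)*5.5).astype(int);cv2.line(a,tuple(map(int,q[0])),tuple(map(int,q[1])),c,1)
for d in (-11,11,0): ln((24,41+d,76),(24,41+d,130),(0,255,0))
yc=-65.5
th=np.linspace(0,2*np.pi,25)
for x in (-35,35):
  z=92-.036*yc
  for i in range(24): ln((x,yc+30*np.cos(th[i]),z+30*np.sin(th[i])),(x,yc+30*np.cos(th[i+1]),z+30*np.sin(th[i+1])),(0,0,255))
for y in (-70,70,200): ln((-75,y,62-.036*y),(75,y,62-.036*y),(255,0,0))
cv2.imwrite('pics/f.png',a)
E
```

```text
(no output)
```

View pics/f.png

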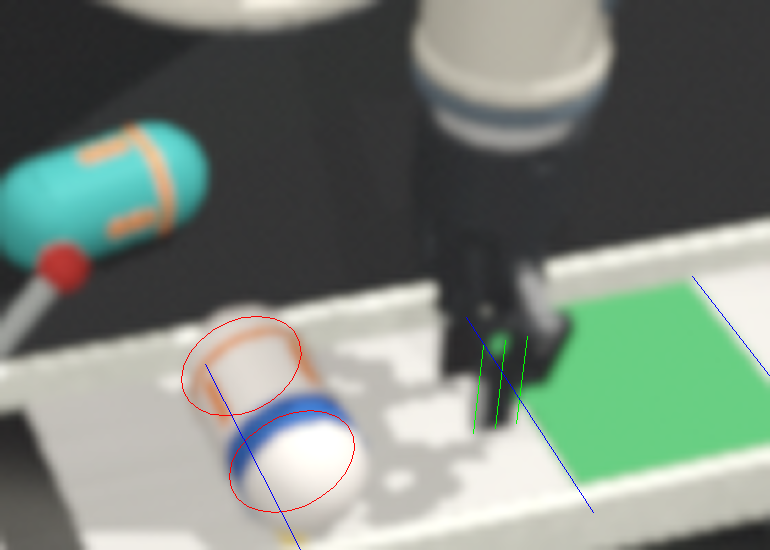

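The finger overlay fits: half-width is about 11 mm, with the near finger tip at (495,425). The canister, at about (290,430), is crossing the yellow line, so contact should come when the TCP is about 41 mm ahead of its centre. I'll take three more position readings while it rolls.

```bash
python3 - <<'E'
from h import *
D=[(4.45,-131.9),(4.9,-70.6),(4.95,-62.7)]
for i in range(3):
    t,q,n=track(); D.append((t,q[1])); print(t,q,n)
D=np.array(D);print(np.polyfit(D[:,0]-5.15,D[:,1]-2.8,2),np.polyfit(D[1:,0]-5.15,D[1:,1]-2.8,1))
plan((0,40,72))
E
```

```text
5.0 [  9.2 -54.3  94. ] 101
5.05 [  8.4 -44.9  93.6] 95
5.1 [  8.8 -37.2  93.3] 98
[ 50.32006245 184.0813427  -30.50964871] [169.2  -31.36]
t 5.15 lane [ 0.3 39.8 73.7] F [ 0.3 -0.4  0.9] shift [ 0.001 -0.002  0.008] turn [0.003 0.    0.002]
```

Emit:
step_arm(moves=[[[0,0,0],[0.02,0,0.003],-0.2],[[0,0,0],[0.075,0,0.006],-0.2],[[0,0,0],[0.16,0,0.01],-0.2],[[0,0,0],[0.255,0,0.015],-0.2]])

```text
clock: 5.55
eef_pos: [574.5, 83.2, 69.4]
tcp_rot: [3.141, -0.0, 1.759]
contact_force: [-0.5, 0.4, 0.5]
opening: 0.393
grasp_force: 0.0
```

```bash
python3 - <<'E'
from h import *
plan((0,180,69)); print(telemetry.sense()['qvel'])
E
```

```text
t 5.55 lane [-0.8 92.6 69.4] F [-0.5  0.4  0.5] shift [0.437 0.005 0.002] turn [ 0.001 -0.     0.001]
[ 0.33843927  0.00319754  0.03251129  0.00078575 -0.03311963  0.3298734 ]
```

Emit:
step_arm(moves=[[[0,0,0],[0.0925,0,0.003],-0.2],[[0,0,0],[0.18,0,0.006],-0.2],[[0,0,0],[0.26,0,0.009],-0.2],[[0,0,0],[0.33,0,0.012],-0.2],[[0,0,0],[0.39,0,0.014],-0.2],[[0,0,0],[0.44,0,0.016],-0.2],[[0,0,0],[0.48,0,0.017],-0.2],[[0,0,0],[0.51,0,0.018],-0.2]])

```text
clock: 6.35
eef_pos: [555.4, 182.7, 65.4]
tcp_rot: [-3.142, 0.0, 1.759]
contact_force: [0.6, -0.3, -0.4]
opening: 0.398
grasp_force: 0.0
```

Emit:
step_arm(moves=[[[0,0,0],[0.02,0,0],-0.2],[[0,0,0],[0.0325,0,0],-0.2],[[0,0,0],[0.0375,0,0],-0.2],[[0,0,0],[0.04,0,0],-0.2],[[0,0,0],[0.04,0,0],-0.2],[[0,0,0],[0.04,0,0],-0.2]])

```text
clock: 6.95
eef_pos: [554.1, 189.8, 65.5]
tcp_rot: [-3.142, 0.0, 1.759]
contact_force: [-0.7, -0.1, -0.2]
opening: 0.4
grasp_force: 0.2
```

```bash
python3 - <<'E'
from h import *
plan((0,200,69)); print(track('pics/s5.png'));print(can('pics/t5.png'));print(track());plan((0,200,69))
im=cv2.imread('pics/s5.png');cv2.imwrite('pics/g.png',cv2.resize(im[120:270,240:440],None,fx=4,fy=4))
E
```

```text
t 6.95 lane [ -1.1 201.2  65.5] F [-0.7 -0.1 -0.2] shift [-0.006  0.005 -0.018] turn [-0.     0.     0.002]
(6.95, array([  9.9, 160.8,  86.2]), 96)
(7.0, array([ 34.9, 161.2,  86.2]), 190.0)
(7.05, array([  9.9, 160.8,  86.2]), 96)
t 7.1 lane [ -1.1 201.2  65.5] F [ 0.1  0.5 -0.3] shift [-0.006  0.005 -0.017] turn [0.    0.    0.002]
```

View pics/g.png

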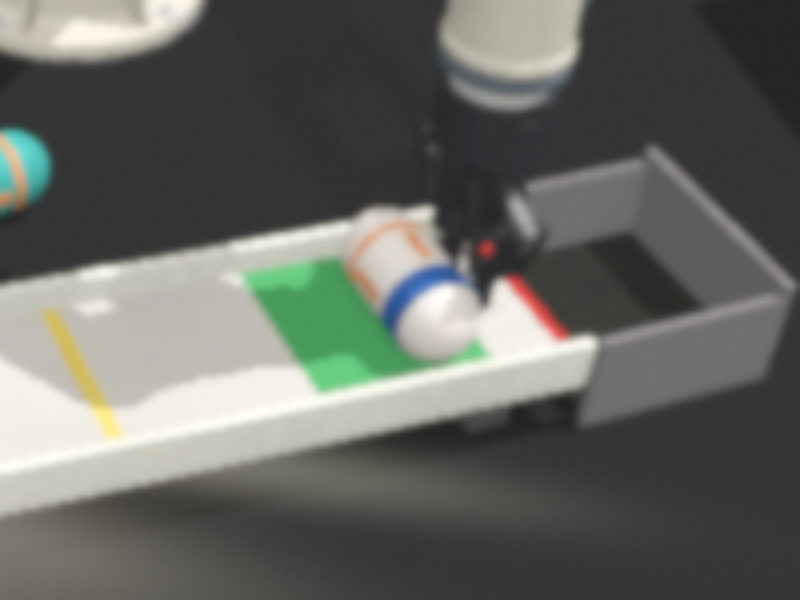

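The canister, at about (415,290) in the crop, stands still against the fingers. Both cameras put its middle at lane y ≈ 160 mm, over the green (70 to 200 mm). Handing in.

```bash
python3 -c "
from rig import r
print(r.sign_off())"
```

```text
the job is handed in; nothing more can be done
None
```

The canister was released, rolled untouched past the yellow line, was braked gradually by the fingers, and now rests against them over the green at lane y ≈ 160 mm; I handed it in at about 7 s, and the interface gave no verdict.

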